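# Dial the last number, open the padlock and take it off the chest's hasp

## Task

All but the last number of the combination is already dialled on the padlock of the parts chest: turn its dial clockwise, click by click, until the pointer clicks in at the long mark beside the shackle, without running on towards the next click. Then take the lock by its body and draw it back against the staple until the shackle is pulled fully open, unhook it, lift it away and finish still holding the open padlock in the gripper, level and dial uppermost, at least 80 mm clear above the chest. Leave the sleeve, the cover and the wrench lying on the chest where they are.

Things in the scene. Friction and masses are not known exactly. Their poses are not given: they have to be found in the camera images.
- chest: Blue steel parts chest fixed on the bench, 306 (x) x 426 (y) x 110 mm high, with a flat two-leaf top. Origin: centre of its underside, z up. A 2.5 mm thick hasp strap, 68 mm wide (y = -51 to 17 mm), lies on the top from x = 89 mm to x = -21 mm, with a slot for the staple.
- staple (a point): Point on the staple's inner bar, 14 mm above the chest's top; axes as the chest's. The staple is a fixed upright loop of 6 mm round bar standing in the plane through this point across x: inner bar at y = 0, outer bar at y = -34 mm, top bar centred 32 mm above the chest's top. The shackle's short leg passes through the loop along x.
- lock: Steel combination padlock, about 0.5 kg, lying loose and flat on the chest's top, dial up, locked onto the staple. Origin: centre of the body's underside; z up; +x points to the shackle end. Body 60 (x) x 58 (y) x 28 mm (z); flat sides to grip at y = +-29 mm. The shackle comes out of its end face at x = 30 mm. The staple's inner bar stands inside the shackle's U, about x = 48 mm.
- grip (a point): Centre of the padlock's body, 14 mm above its underside, in the shackle's mid plane; axes as the lock's. The hasp strap's end stops a body sliding on the chest's top when the body's end face is 11 mm from the staple's plane; a few mm of lift clears the strap. Lying loose, the lock can swing about 0.2 rad either way on the staple.
- knob (a point): On the dial's axis (the lock's origin in plan), 42.5 mm above the lock's underside. The dial is a black flange, 43 mm in diameter, carrying a round fluted knob, 32 mm in diameter, that stands from 34 to 50.5 mm above the lock's underside. The white line on the flange and the knob's top is the pointer, along this point's +x.
- dial (a joint): Dial angle, rad: 0 with the pointer at the long white mark (8 mm, at the shackle end; the other eleven marks are short), growing clockwise seen from above. Starts two to five clicks before the mark (negative). It clicks every 0.524 rad, with about 0.03 N m; let go, it settles in the nearest click. The shackle is free only within about 0.15 of 0; over 0.4 past 0 the combination is lost.
- shackle (a joint): How far the shackle is drawn out of the body, in m: 0 shut, 0.024 fully open. It slides with about 2.5 N of friction and stays where it is left; with the dial off the mark it is blocked after about 1 mm. While it is drawn out, the dial is blocked.
- crown (a point): Middle of the cross-bar of the U-shaped shackle, a 9 mm round bar; axes as the lock's. 62 mm from the lock's origin when shut, 86 mm when open. Drawing the lock back brings it up against the staple's inner bar.
- toe (a point): End of the shackle's short leg (lock y = -17 mm; the long leg, at y = +17 mm, never leaves the body). Shut, it sits 4 mm inside the body; fully open, it is 20 mm in front of the body's end face. With the staple inside that gap (its plane 4 to 16 mm in front of the end face) nothing hooks any more and the lock lifts straight up.
- sleeve: Bystander: black plastic bearing sleeve, 38 mm diameter, 32 mm high, standing on the chest beside the lock. Origin under its centre.
- cover: Bystander: aluminium pump cover, 68 mm diameter, 26 mm high, lying on the chest on the lock's other side. Origin under its centre.
- wrench: Bystander: steel spanner, 170 mm long, lying on the rear of the chest behind the hasp. Origin under its middle.
Not all that is in view belongs to the job. Of the things that look like the lock, the middle-sized one is meant.

How it is judged:
On the way, in this order (a step that is already met when the one before it is completed fails the run):
1. the dial is clicked in at the mark, the shackle still shut (value of joint dial between -0.15 and 0.15 rad and value of joint shackle below 0.004 m), for 0.2 s.
2. the shackle is pulled fully open against the staple, the lock still hooked on it (value of joint shackle above 0.021 m and horizontal distance between lock and staple between 0.055 and 0.095 m and z of lock in the frame of chest below 0.135 m), for 0.1 s.
At the end, for the whole second after the job is handed in: The open padlock is held still in the fingers alone, its underside at least 80 mm above the chest's top, within 17 degrees of level with the dial up, the shackle at least 18 mm out and the dial still at the mark (within 0.3 rad); sleeve, cover and wrench within 20 mm of where they lay (z of lock in the frame of chest above 0.19 m and value of joint shackle above 0.018 m and value of joint dial between -0.3 and 0.3 rad and angle between lock's own z axis and vertical below 0.3 rad and contact force between the fingers and lock above 2 N and contact force between chest and lock below 0.05 N and linear speed of lock below 0.03 m/s and distance of each of sleeve, cover, wrench from where it was at the start of the episode below 0.02 m); the arm keeps its last pose, push and grip.
It fails at once if the dial was run on past the mark by more than 0.4 rad (value of joint dial above 0.4 rad).
It fails at once if a bystander was disturbed (distance of any of sleeve, cover, wrench from where it was at the start of the episode above 0.03 m).
It also fails if it takes over 69 s, if anything falls off the work surface, if the arm or the gripper's body presses on something with over 40 N, if the wrist force passes 120 N, or if a joint passes its speed limit or range.

## Robot

A 6-joint arm with a two-finger parallel gripper is mounted at the origin on the work surface. World frame = base frame: x ahead of the robot, y to its left, z up, the work surface at z = 0. Lengths are in m, angles in rad, forces in N, time in s.
With the tool pointing down it reaches from about 0.3 to 0.775 m from the base axis. Payload 14.6 kg.
Tool frame: the origin (TCP) lies between the finger pads; the fingertips stand 8 mm ahead of it and the grasp point (between the pads) lies 11 mm behind it (arm.tip_extent is the distance from the TCP to the fingertips, in m); z points along the fingers, y is the line along which they close (so a half turn about z gives the same grasp; the last joint's range is limited). The gripper opens to 85 mm and grips with 20 to 120 N. Pads are 22 mm wide; open, the fingers measure 114 mm over their backs; the gripper's body (76 mm by 85 mm) begins 54 mm behind the grasp point. The pads swing forward as they close: fully open they stand 13 mm farther back than shut.
Start: joints at [-1.325, 0.3, 1.521, -0, 1.321, -0.067], TCP at [0.169, -0.523, 0.239] pointing down, gripper open.
Joint ranges: [-3.03, 3.03], [-0.79, 2.21], [0.23, 2.52], [-1.04, 4.18], [0, 3.07], [-2.55, 2.55]. Speed limits (rad/s): [2.22, 2.22, 2.57, 3.14, 3.14, 3.14].

## Interface

Orientations are given as [roll, pitch, yaw] about the fixed x, y, z axes, in that order (R = Rz(yaw) Ry(pitch) Rx(roll)).
In Python, from bench import arm gives the robot as it stands. The module is installed in compiled form; this text tells all that it offers.
- The arm moves only by the tool play_rows, never from a script. Its argument "moves" is a list of rows, each an object of numbers: "x", "y", "z": the shift along the world's x, y, z each as a share of 0.12 m, from -1 to 1; "turn": the turn about the world's z as a share of pi rad, from -1 to 1; "fingers": the closure in counts, from 0 (fully open) to 255 (shut). A call has 1 to 10 rows; each row is the pose to reach, as a shift and turn from the pose commanded when the call began, turning the shorter way round; what a row does not reach only later rows make up. A row lasts 1/12 s, in which the tool goes at most 41.7 mm and 7.16 degrees, less where a joint would pass 70% of its speed; a pose out of reach is approached as far as the arm can. A call with a number of a shift or a turn outside -1 to 1 is refused whole. A call with a gripper value outside its range is refused whole. The fingers move at their own pace and stop on an object; "newtons" is the grip in N (left out, the last holds). Time passes only in rows, so rows that repeat a pose let the fingers close. It gives the time, the measured TCP pose, the force, the opening and the grip force at its end, in the units of the state.
- arm.read_state(): the state, without advancing time (a new reading comes with each control period).
- arm.capture(name): name is "scene" or "top" or "wrist"; returns a dict with "image" (400x640x3 uint8, blue, green, red), "fx", "fy", "cx", "cy" (pixels), "rvec" (rotation vector, rad) and "tvec" (3), from world to camera coordinates, as OpenCV has them. Camera axes: x right, y down, z forward; pixel columns grow to the right and rows downward; lengths in m; the calibration is good to about 2 mm. The wrist camera is an equidistant fisheye: a pixel r from the principal point sees the ray r / f radians off the axis. A picture is of the moment at which its call begins. There is no depth.
- arm.hand_in(): hands the job in; it is judged then, once.
Trained networks look in a picture, given as the dict that the camera call returned (one of the last four; its "shot" number tells which), for a name from the list of things; names that differ only in an ending like _2 or _b are one class to them, and where a whole thing is asked for, a point or a joint stands for the part that bears it (a point fixed in the world has none). Each returns a list of dicts, best first, with "score" (0 to 1); they miss things now and then, are a little off and sometimes report something else, mostly with a low value. They report only what shows in the picture. A call takes as long as a camera call. They do not tell look-alikes from the thing itself.
- arm.spot_in(picture, name): "location" ([column, row] in pixels, amid what is visible of it).
- arm.trace(picture, name): "region" (400x640 bool, what is visible of it) and "location" ([column, row] in pixels, amid what is visible of it).
The state is a dict: "time": time; "q": joint angles; "qd": joint speeds; "tau": joint torques, N m; "tool_pos": TCP position; "ee_rot": TCP orientation; "force": force on the tool from outside, world axes, zero at the start; "ft_torque": the same for the moment, N m; "finger_gap": finger opening in m; "finger_force": force on a finger pad.
Only numpy, scipy, OpenCV 4.12 (cv2) and the standard library are available. Lean on these libraries where they do the work, as an engineer would, in place of code of your own. Each camera call takes 0.05 s, during which the arm holds its last target. There are 200 camera calls.

## Working session

There is one attempt and no reset: what is moved stays moved. The work goes in short steps, Python scripts to look and compute and a tool call to move; the robot and the scene stay as the last step left them, time stands still between calls to the robot, and variables do not carry over. Pictures are saved under pics/ and viewed, at most 10 in all, crops included, and the job is handed in when it is done.

Besides the shell and the picture viewer there is one more tool, called after "Request:" as a command line: name --argument value ..., lists and objects as JSON in quotes. play_rows: Moves the arm, as the interface text tells. Shift numbers are shares of 0.12 m and turn numbers shares of pi rad, none past 1 either way. Its arguments: {"type":"object","properties":{"moves":{"type":"array","items":{"type":"object","properties":{"x":{"type":"number","minimum":-1,"maximum":1},"y":{"type":"number","minimum":-1,"maximum":1},"z":{"type":"number","minimum":-1,"maximum":1},"turn":{"type":"number","minimum":-1,"maximum":1},"fingers":{"type":"number"}}}},"newtons":{"type":"number"}},"required":["moves"]}

```bash
mkdir -p pics; cat > h.py <<'E'
import numpy as np, cv2
from bench import arm
def ray(p,uv):
    R=cv2.Rodrigues(np.array(p["rvec"],float))[0]; t=np.array(p["tvec"],float).ravel()
    x=(uv[0]-p["cx"])/p["fx"]; y=(uv[1]-p["cy"])/p["fy"]
    d=np.array([x,y,1.])
    if p.get("fish"):
        r=np.hypot(x,y); d=np.array([x/r*np.sin(r),y/r*np.sin(r),np.cos(r)]) if r>1e-9 else np.array([0,0,1.])
    return -R.T@t, R.T@d
def onz(p,uv,z):
    c,d=ray(p,uv); return c+d*(z-c[2])/d[2]
def proj(p,P):
    R=cv2.Rodrigues(np.array(p["rvec"],float))[0]; v=R@np.array(P,float)+np.array(p["tvec"],float).ravel()
    if p.get("fish"):
        r=np.hypot(v[0],v[1]); th=np.arctan2(r,v[2]); x,y=v[0]/r*th,v[1]/r*th
    else: x,y=v[0]/v[2],v[1]/v[2]
    return np.array([p["cx"]+p["fx"]*x,p["cy"]+p["fy"]*y])
def cap(n):
    p=arm.capture(n); p["fish"]=(n=="wrist"); return p
E
python3 - <<'E'
from h import *
for n in("scene","top"):
    p=cap(n); cv2.imwrite(f"pics/{n}0.png",p["image"])
    print(n,ray(p,(320,200)),p["fx"])
    for k in("chest","lock","knob","staple","sleeve","cover","wrench"):
        try: print(k,[(np.round(d["location"]).tolist(),round(d["score"],2)) for d in arm.spot_in(p,k)])
        except Exception as e: print(k,e)
print(arm.read_state())
E
```

```text
scene (array([ 0.99713397, -0.49854796,  0.65236819]), array([-0.47684533,  0.62919853, -0.61405529])) 389.34206300646093
chest [([324.0, 254.0], 0.94)]
lock [([311.0, 205.0], 0.77), ([276.0, 182.0], 0.75), ([240.0, 219.0], 0.71)]
knob [([274.0, 177.0], 0.77), ([312.0, 196.0], 0.75), ([243.0, 215.0], 0.41)]
staple [([324.0, 258.0], 0.96)]
sleeve [([350.0, 178.0], 0.73)]
cover [([257.0, 245.0], 0.6), ([381.0, 249.0], 0.33)]
wrench [([382.0, 250.0], 0.56), ([327.0, 257.0], 0.3)]
top (array([0.48376715, 0.04346863, 0.79857441]), array([ 0.12486623,  0.03650535, -0.99151218])) 386.00477421339554
chest [([347.0, 157.0], 0.94)]
lock [([350.0, 186.0], 0.85), ([286.0, 309.0], 0.84), ([368.0, 286.0], 0.68)]
knob [([348.0, 189.0], 0.94), ([289.0, 314.0], 0.88), ([371.0, 287.0], 0.62), ([269.0, 183.0], 0.52)]
staple [([347.0, 156.0], 0.69)]
sleeve [([267.0, 180.0], 0.72)]
cover [([437.0, 203.0], 0.83)]
wrench [([352.0, 95.0], 0.74)]
{'time': 0.8, 'q': array([-1.32458739e+00,  2.99845151e-01,  1.52102350e+00, -6.92121842e-06,
        1.32069948e+00, -6.66160842e-02]), 'qd': array([-1.22275717e-03, -1.57629924e-04,  1.11497922e-03, -8.56705152e-05,
       -1.05702939e-03, -1.29625154e-03]), 'tau': array([ 2.86395421e-03, -5.43311656e+01, -3.61967468e+01,  1.57499341e-05,
        5.65711125e-04,  2.30677864e-05]), 'tool_pos': array([ 0.16924377, -0.52329246,  0.23930073]), 'ee_rot': array([3.14156862e+00, 8.32401412e-06, 3.12826729e-01]), 'force': array([ 0.61033522,  0.9709231 , -0.17306279]), 'ft_torque': array([-0.02210389,  0.01369248,  0.0631306 ]), 'finger_force': 0.0, 'finger_gap': 0.08549097431843522}
```

View pics/top0.png

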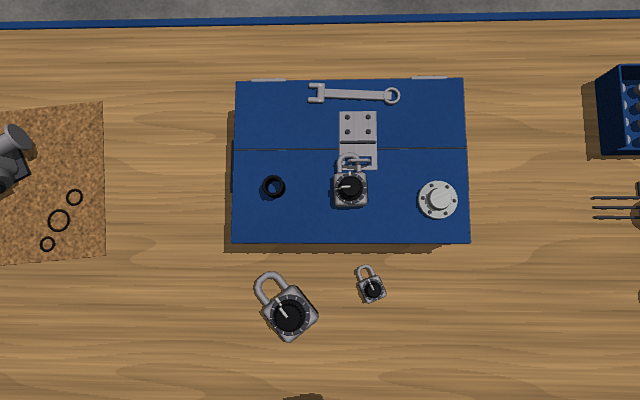

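View pics/scene0.png

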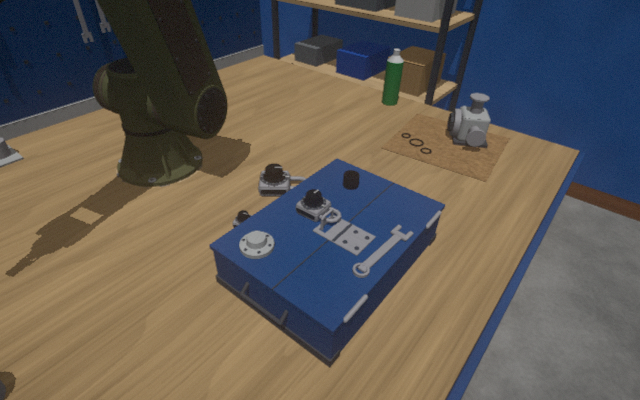

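The things that could be taken for the lock are the padlock on the chest at (350,186), the large one on the bench at (286,309) and the small one at (368,286). The middle-sized one is the lock hooked on the staple at (350,186). I'll check it in a close crop.

```bash
python3 - <<'E'
from h import *
p=cap("top"); im=p["image"]
c=cv2.resize(im[130:220,300:400],None,fx=6,fy=6,interpolation=cv2.INTER_CUBIC); cv2.imwrite("pics/crop1.png",c)
# chest corners from top
for k in("chest","lock","knob","staple","sleeve","cover","wrench"):
    for d in arm.trace(p,k)[:1]:
        r=d["region"]; ct=max(cv2.findContours(r.astype(np.uint8),0,1)[0],key=cv2.contourArea)
        print(k,d["location"],d["score"],r.sum(),cv2.minAreaRect(ct))
        z={"chest":.11,"lock":.138,"knob":.16,"sleeve":.142,"cover":.136,"wrench":.12}.get(k,.13)
        print("  ->",onz(p,d["location"],z), [onz(p,u,z)[:2].round(4).tolist() for u in cv2.boxPoints(cv2.minAreaRect(ct))])
E
```

```text
chest [346.1, 158.5] 0.73 141 ((344.2124328613281, 159.31417846679688), (10.536073684692383, 23.4239501953125), 48.8140754699707)
  -> [0.64665046 0.0217948  0.11      ] [[0.6382, 0.0475], [0.6669, 0.0155], [0.6521, 0.0029], [0.6235, 0.0349]]
lock [350.2, 187.0] 0.96 1315 ((350.0, 179.5), (53.0, 34.0), 90.0)
  -> [0.58968886 0.01571753 0.138     ] [[0.6499, 0.0455], [0.6497, -0.0137], [0.5567, -0.0129], [0.5566, 0.0453]]
knob [288.8, 316.5] 0.69 869 ((289.8000183105469, 315.1000061035156), (33.09380340576172, 31.752164840698242), 63.43495178222656)
  -> [0.37482174 0.11611054 0.16      ] [[0.3887, 0.1498], [0.4117, 0.104], [0.3655, 0.0795], [0.3428, 0.1249]]
staple [344.5, 156.4] 0.78 34775 ((350.0, 160.0), (168.0, 240.0), 90.0)
  -> [0.64572021 0.02523829 0.13      ] [[0.7976, 0.2352], [0.7924, -0.1994], [0.4932, -0.1869], [0.4906, 0.2241]]
sleeve [268.7, 181.6] 0.75 316 ((273.7500305175781, 186.25), (24.041629791259766, 20.50609588623047), 45.0)
  -> [0.59847856 0.15693    0.142     ] [[0.5925, 0.1755], [0.6181, 0.1507], [0.5881, 0.1205], [0.5628, 0.1452]]
cover [436.6, 202.9] 0.72 1159 ((437.0, 199.0), (36.0, 38.0), 90.0)
  -> [ 0.56256872 -0.13151241  0.136     ] [[0.6005, -0.101], [0.6005, -0.1656], [0.5385, -0.1633], [0.5383, -0.0994]]
wrench [352.3, 93.2] 0.86 929 ((353.93377685546875, 93.55023193359375), (90.33316040039062, 19.071489334106445), 1.4878674745559692)
  -> [0.7664395  0.01051177 0.12      ] [[0.7505, 0.0906], [0.7872, 0.0901], [0.7809, -0.0752], [0.7446, -0.0736]]
```

View pics/crop1.png

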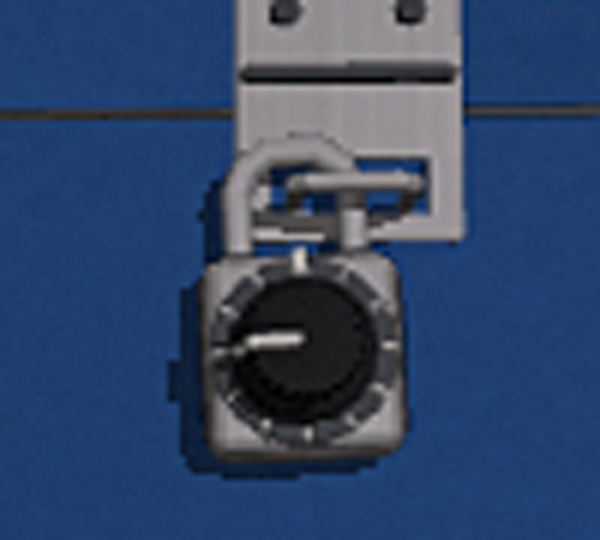

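The crop shows the lock on the staple with shackle to the top of the image. The knob axis is at about (350,186). The long mark is at (350,173) and the pointer points left to (341,187), so the dial starts about 3 clicks (-1.57) before the mark. Next I'll compute its position.

```bash
python3 - <<'E'
from h import *
p=cap("top"); print("tip",arm.tip_extent)
f=lambda u,v,z:onz(p,(300+u/6,130+v/6),z).round(4)
for n,u,v,z in[("knobtop",300,338,.1605),("pointer tip",222,349,.144),("longmark top",302,247,.138),("longmark bot",300,270,.138),
 ("bodyTL",212,265,.138),("bodyTR",402,258,.138),("bodyBR",405,440,.138),("bodyBL",210,445,.138),("staple L",292,185,.142),("staple R",420,183,.142),("flange c",305,345,.144)]:print(n,f(u,v,z))
for c in[(236,80),(463,77),(469,243),(231,242)]:print(onz(p,c,.11).round(4))
E
```

```text
tip 0.008
knobtop [0.5872 0.017  0.1605]
pointer tip [0.5867 0.0385 0.144 ]
longmark top [0.6175 0.0154 0.138 ]
longmark bot [0.6108 0.016  0.138 ]
bodyTL [0.6123 0.0414 0.138 ]
bodyTR [ 0.6143 -0.0134  0.138 ]
bodyBR [ 0.5613 -0.0138  0.138 ]
bodyBL [0.5598 0.0419 0.138 ]
staple L [0.6349 0.0184 0.142 ]
staple R [ 0.6354 -0.0184  0.142 ]
flange c [0.5879 0.0149 0.144 ]
[0.7989 0.2292 0.11  ]
[ 0.7998 -0.1939  0.11  ]
[ 0.4952 -0.1921  0.11  ]
[0.4944 0.2279 0.11  ]
```

Request:
play_rows --moves '[{"x":0.7,"y":0.9,"z":0,"turn":0.04,"fingers":0},{"x":0.7,"y":0.9,"z":0,"turn":0.04,"fingers":0},{"x":0.7,"y":0.9,"z":0,"turn":0.04,"fingers":0},{"x":0.7,"y":0.9,"z":0,"turn":0.04,"fingers":0}]' --newtons 40

```text
time: 1.58
tool_pos: [0.2554, -0.412, 0.2395]
ee_rot: [-3.141, -0.001, 0.441]
force: [-0.1, 0.3, 0.8]
finger_gap: 0.0852
finger_force: 0.0
```

Request:
play_rows --moves '[{"x":0.7,"y":0.9,"z":0,"turn":0.04,"fingers":0},{"x":0.7,"y":0.9,"z":0,"turn":0.04,"fingers":0},{"x":0.7,"y":0.9,"z":0,"turn":0.04,"fingers":0},{"x":0.7,"y":0.9,"z":0,"turn":0.04,"fingers":0}]'

```text
time: 1.92
tool_pos: [0.3393, -0.3041, 0.2395]
ee_rot: [3.141, -0.001, 0.567]
force: [-1.1, -0.3, 1.1]
finger_gap: 0.0857
finger_force: 0.0
```

Request:
play_rows --moves '[{"x":0.7,"y":0.9,"z":0,"turn":0.04,"fingers":0},{"x":0.7,"y":0.9,"z":0,"turn":0.04,"fingers":0},{"x":0.7,"y":0.9,"z":0,"turn":0.04,"fingers":0},{"x":0.7,"y":0.9,"z":0,"turn":0.04,"fingers":0}]'

```text
time: 2.25
tool_pos: [0.4234, -0.1959, 0.2395]
ee_rot: [3.141, -0.001, 0.693]
force: [-0.2, -1.4, 0.1]
finger_gap: 0.0853
finger_force: 0.0
```

Request:
play_rows --moves '[{"x":0.68,"y":0.88,"z":0,"turn":0.04,"fingers":0},{"x":0.68,"y":0.88,"z":0,"turn":0.04,"fingers":0},{"x":0.68,"y":0.88,"z":0,"turn":0.04,"fingers":0},{"x":0.68,"y":0.88,"z":0,"turn":0.04,"fingers":0}]'

```text
time: 2.58
tool_pos: [0.5052, -0.0899, 0.2392]
ee_rot: [3.142, -0.001, 0.819]
force: [-0.1, 0.1, -0.5]
finger_gap: 0.0853
finger_force: 0.0
```

Request:
play_rows --moves '[{"x":0.68,"y":0.88,"z":0,"turn":0.04,"fingers":0},{"x":0.68,"y":0.88,"z":0,"turn":0.04,"fingers":0},{"x":0.68,"y":0.88,"z":0,"turn":0.04,"fingers":0},{"x":0.68,"y":0.88,"z":0,"turn":0.04,"fingers":80},{"x":0.68,"y":0.88,"z":0,"turn":0.04,"fingers":80},{"x":0.68,"y":0.88,"z":0,"turn":0.04,"fingers":80}]'

```text
time: 3.08
tool_pos: [0.5842, 0.0116, 0.2388]
ee_rot: [-3.141, 0.001, 0.942]
force: [0.2, -0.3, 0.3]
finger_gap: 0.0587
finger_force: 0.0
```

```bash
python3 - <<'E'
from h import *
p=cap("wrist"); cv2.imwrite("pics/wrist1.png",p["image"])
s=arm.read_state(); print(s["tool_pos"],s["ee_rot"],s["finger_gap"],s["q"])
print(proj(p,(.5875,.0155,.1605)),p["cx"],p["fx"],ray(p,(320,200)))
for d in arm.trace(p,"knob"): 
    ct=max(cv2.findContours(d["region"].astype(np.uint8),0,1)[0],key=cv2.contourArea)
    (c,r)=cv2.minEnclosingCircle(ct); print(d["score"],d["location"],c,r,onz(p,c,.1525),onz(p,d["location"],.15))
E
```

```text
[0.58403137 0.01099838 0.23915464] [-3.14138010e+00  4.29071886e-04  9.40697698e-01] 0.05860282316432582 [-4.37708188e-02  3.76582410e-01  1.41924011e+00 -2.45981154e-04
  1.34618460e+00  5.86382692e-01]
[325.12749765 207.59766497] 324.8813052956189 309.70691628693146 (array([0.63479042, 0.08081167, 0.37322196]), array([-0.20768059, -0.25868834, -0.94337114]))
0.82 [129.5, 207.7] (128.3592529296875, 205.81016540527344) 24.046066284179688 [0.44552645 0.11572047 0.1525    ] [0.44305527 0.11413729 0.15      ]
0.61 [485.3, 69.5] (477.5, 84.0) 90.30098724365234 [0.73699046 0.02526845 0.1525    ] [0.75079837 0.03068541 0.15      ]
0.58 [325.8, 194.9] (324.6520690917969, 196.50433349609375) 27.030099868774414 [0.59068151 0.02047191 0.1525    ] [0.5916443 0.0203156 0.15     ]
0.52 [230.0, 269.0] (232.61363220214844, 269.2727355957031) 9.871832847595215 [0.48744778 0.01368865 0.1525    ] [0.48392644 0.01446922 0.15      ]
```

View pics/wrist1.png

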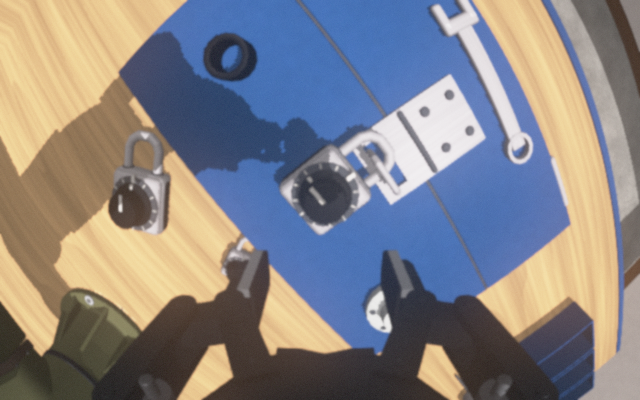

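The wrist view shows the knob at about (324,197), with the pointer towards upper-left and the shackle to the upper-right. The sleeve and cover are well clear of the fingers. The wrist and top estimates differ by about 5 mm, so I'll measure more closely.

```bash
python3 - <<'E'
from h import *
w=cap("wrist"); s=cap("scene")
a=cv2.resize(w["image"][140:240,270:370],None,fx=6,fy=6,interpolation=cv2.INTER_CUBIC)
cv2.imwrite("pics/wc.png",a[:600,:])
for P in[(.5875,.0155,.1605),(.589,.018,.1605)]: print(proj(w,P),proj(s,P))
def tri(l):
    A=np.zeros((3,3));b=np.zeros(3)
    for p,uv in l:
        c,d=ray(p,uv);d/=np.linalg.norm(d);M=np.eye(3)-np.outer(d,d);A+=M;b+=M@c
    return np.linalg.solve(A,b)
t=cap("top")
# chest corners in wrist: check of extrinsics
print(onz(w,(122,72),.11),onz(w,(571,230),.11), "expect corner", proj(w,(.4945,.228,.11)))
print(proj(w,(.6355,.0165,.142)),proj(w,(.6355,-.0175,.142)))
E
```

```text
[324.65057751 206.25849013] [312.67838017 192.5336274 ]
[324.28990495 202.54213396] [313.97832631 192.27084097]
[0.49913072 0.22580068 0.11      ] [ 0.79879236 -0.20315491  0.11      ] expect corner [118.16260056  73.77541441]
[374.17368536 162.34601795] [397.0479959  196.11810164]
```

View pics/wc.png

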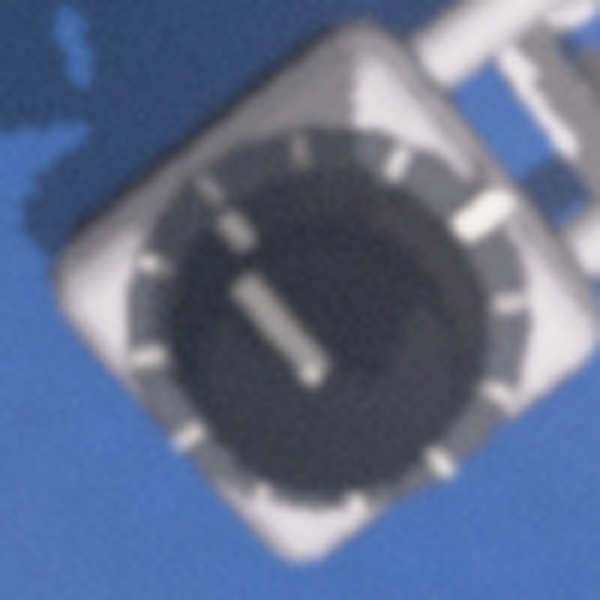

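The crop shows the pointer aligned with the third mark before the long one at (485,215), so it's 3 clicks. The mark ring is centred at crop (329,325) and the knob top at about (313,375).

```bash
python3 - <<'E'
from h import *
w=cap("wrist")
f=lambda u,v,z:onz(w,(270+u/6,140+v/6),z).round(4)
print("ring",f(329,325,.138),f(329,325,.139),"top",f(313,375,.1605),"long",f(485,215,.138),"opp",f(188,435,.138))
# ray-offset check of staple & chest seam vs. top: chest corners
print(onz(w,(122,72),.11))
print(arm.read_state()["tool_pos"])
E
```

```text
ring [0.5889 0.017  0.138 ] [0.5891 0.0173 0.139 ] top [0.5879 0.019  0.1605] long [0.6145 0.0172 0.138 ] opp [0.564  0.0156 0.138 ]
[0.49928738 0.22610637 0.11      ]
[0.58418125 0.01101391 0.23962071]
```

Request:
play_rows --moves '[{"x":0.033,"y":0.046,"z":-0.3,"turn":0,"fingers":80},{"x":0.033,"y":0.046,"z":-0.55,"turn":0,"fingers":80},{"x":0.033,"y":0.046,"z":-0.65,"turn":0,"fingers":80},{"x":0.033,"y":0.046,"z":-0.71,"turn":0,"fingers":80},{"x":0.033,"y":0.046,"z":-0.71,"turn":0,"fingers":80},{"x":0.033,"y":0.046,"z":-0.71,"turn":0,"fingers":80}]' --newtons 25

```text
time: 3.88
tool_pos: [0.5889, 0.0172, 0.1555]
ee_rot: [3.14, -0.001, 0.941]
force: [0.1, -0.2, 0.2]
finger_gap: 0.0584
finger_force: 0.0
```

Request:
play_rows --moves '[{"fingers":170},{"fingers":170},{"fingers":170},{"fingers":170},{"fingers":170},{"fingers":170}]'

```text
$.moves[0]: bad value
```

```bash
python3 - <<'E'
from h import *
w=cap("wrist")
cv2.imwrite("pics/wc2.png",cv2.resize(w["image"][120:320,220:430],None,fx=2.8,fy=2.8,interpolation=cv2.INTER_CUBIC))
s=arm.read_state(); print(s["tool_pos"],s["ee_rot"],s["force"],s["finger_gap"],s["finger_force"],s["time"])
E
```

```text
[0.58908369 0.01723277 0.15585734] [ 3.13957810e+00 -1.32807144e-03  9.40979200e-01] [ 0.99235087 -0.02282677  0.63442885] 0.05852004146611628 0.0 3.9333
```

View pics/wc2.png

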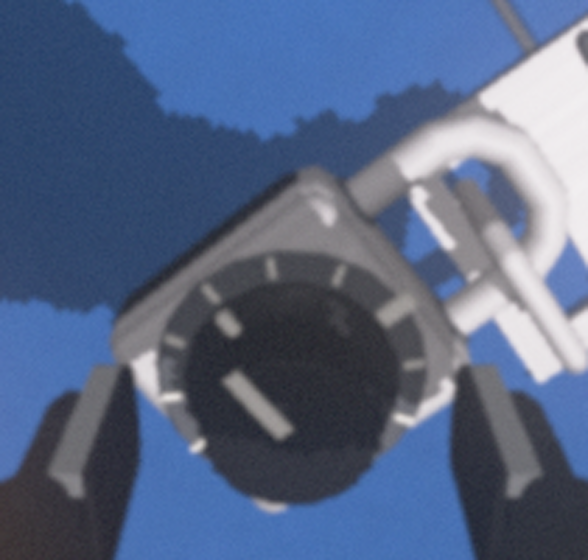

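The fingers straddle the knob: inner faces at columns 135 and 452, knob axis at about (290,435). It is centred, so I'll close.

Request:
play_rows --moves '[{"x":0,"y":0,"z":0,"turn":0,"fingers":180},{"x":0,"y":0,"z":0,"turn":0,"fingers":180},{"x":0,"y":0,"z":0,"turn":0,"fingers":180},{"x":0,"y":0,"z":0,"turn":0,"fingers":180},{"x":0,"y":0,"z":0,"turn":0,"fingers":180},{"x":0,"y":0,"z":0,"turn":0,"fingers":180}]'

```text
time: 4.43
tool_pos: [0.5886, 0.0175, 0.1554]
ee_rot: [3.141, -0.001, 0.941]
force: [-2.8, 0.9, 6.5]
finger_gap: 0.0308
finger_force: 24.4
```

Request:
play_rows --moves '[{"x":0,"y":0,"z":0,"turn":-0.03,"fingers":180},{"x":0,"y":0,"z":0,"turn":-0.06,"fingers":180},{"x":0,"y":0,"z":0,"turn":-0.09,"fingers":180},{"x":0,"y":0,"z":0,"turn":-0.12,"fingers":180},{"x":0,"y":0,"z":0,"turn":-0.15,"fingers":180},{"x":0,"y":0,"z":0,"turn":-0.18,"fingers":180},{"x":0,"y":0,"z":0,"turn":-0.21,"fingers":180},{"x":0,"y":0,"z":0,"turn":-0.24,"fingers":180},{"x":0,"y":0,"z":0,"turn":-0.27,"fingers":180},{"x":0,"y":0,"z":0,"turn":-0.3,"fingers":180}]'

```text
time: 5.27
tool_pos: [0.589, 0.0167, 0.1554]
ee_rot: [3.14, -0.002, -0.006]
force: [-0.0, -5.6, 4.2]
finger_gap: 0.0307
finger_force: 24.4
```

```bash
python3 - <<'E'
from h import *
w=cap("wrist")
cv2.imwrite("pics/wc3.png",cv2.resize(w["image"][120:320,220:430],None,fx=2.8,fy=2.8,interpolation=cv2.INTER_CUBIC))
s=arm.read_state(); print(s["tool_pos"],s["ee_rot"],s["force"],s["ft_torque"],s["finger_gap"],s["finger_force"],s["time"])
E
```

```text
[0.58902945 0.01666839 0.15538567] [ 3.14041345e+00 -2.43887622e-03 -1.37408122e-02] [-0.5103701  -4.99955458  4.38601102] [-0.830661    0.01022722 -0.06506306] 0.030966147052915834 24.379908442497253 5.3167
```

View pics/wc3.png

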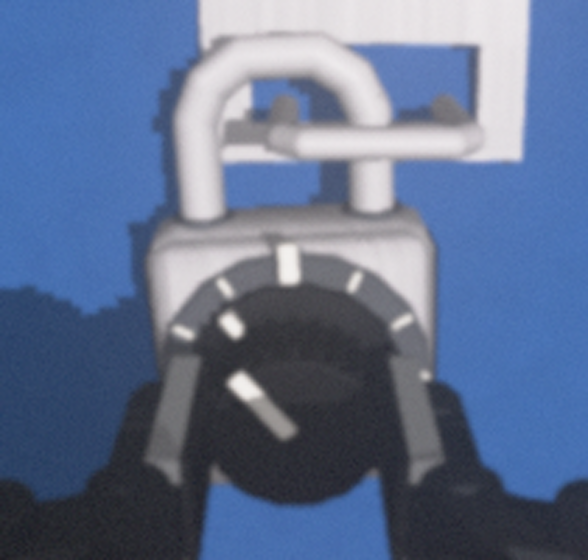

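The lock has stayed square. The pointer, from (290,432) to (232,380), is about 36° short of the long mark at (288,262), so I'll turn the remaining 0.2 share.

Request:
play_rows --moves '[{"x":0,"y":0,"z":0,"turn":-0.03,"fingers":180},{"x":0,"y":0,"z":0,"turn":-0.06,"fingers":180},{"x":0,"y":0,"z":0,"turn":-0.09,"fingers":180},{"x":0,"y":0,"z":0,"turn":-0.12,"fingers":180},{"x":0,"y":0,"z":0,"turn":-0.15,"fingers":180},{"x":0,"y":0,"z":0,"turn":-0.17,"fingers":180},{"x":0,"y":0,"z":0,"turn":-0.19,"fingers":180},{"x":0,"y":0,"z":0,"turn":-0.2,"fingers":180},{"x":0,"y":0,"z":0,"turn":-0.2,"fingers":180}]'

```text
time: 6.07
tool_pos: [0.5888, 0.0163, 0.1554]
ee_rot: [3.141, -0.003, -0.632]
force: [-1.7, -7.7, 5.7]
finger_gap: 0.0308
finger_force: 24.6
```

```bash
python3 - <<'E'
from h import *
w=cap("wrist")
cv2.imwrite("pics/wc4.png",cv2.resize(w["image"][120:320,220:430],None,fx=2.8,fy=2.8,interpolation=cv2.INTER_CUBIC))
s=arm.read_state(); print(s["tool_pos"],s["ee_rot"],s["force"],s["ft_torque"],s["finger_gap"],s["finger_force"],s["time"])
E
```

```text
[0.58882071 0.01628166 0.15541522] [ 3.14117986e+00 -2.52869660e-03 -6.30722507e-01] [-2.02964852 -8.60245517  6.21331122] [-1.44767741  0.38157094 -0.04682738] 0.03084760423061866 24.642435014247894 6.1167
```

View pics/wc4.png

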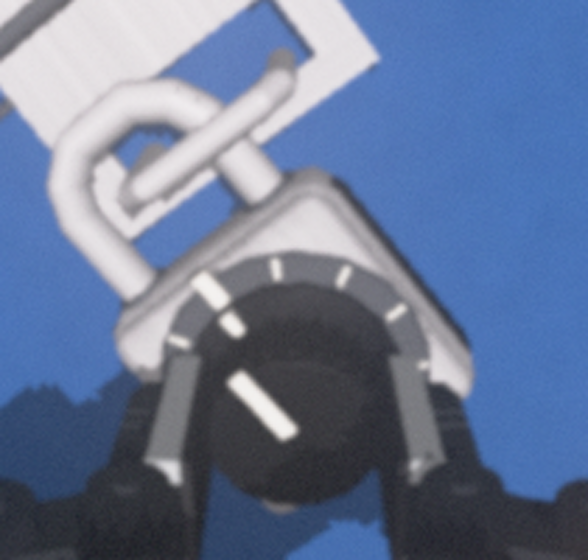

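The pointer is aligned with the long mark, along (290,430)–(210,290). I'll release gently and back off.

Request:
play_rows --moves '[{"x":0,"y":0,"z":0,"turn":0,"fingers":100},{"x":0,"y":0,"z":0,"turn":0,"fingers":80},{"x":0,"y":0,"z":0,"turn":0,"fingers":80},{"x":0,"y":0,"z":0,"turn":0,"fingers":80},{"x":0,"y":0,"z":0.2,"turn":0,"fingers":80},{"x":0,"y":0,"z":0.5,"turn":0,"fingers":80},{"x":0,"y":0,"z":0.5,"turn":0.03,"fingers":0},{"x":0,"y":0,"z":0.5,"turn":0.06,"fingers":0},{"x":0,"y":0,"z":0.5,"turn":0.09,"fingers":0},{"x":0,"y":0,"z":0.5,"turn":0.12,"fingers":0}]'

```text
time: 6.95
tool_pos: [0.5884, 0.0176, 0.2142]
ee_rot: [-3.141, -0.0, -0.248]
force: [-0.6, 0.5, 0.2]
finger_gap: 0.0854
finger_force: 0.0
```

Request:
play_rows --moves '[{"x":0,"y":0,"z":0,"turn":0.03,"fingers":0},{"x":0,"y":0,"z":0,"turn":0.06,"fingers":0},{"x":0,"y":0,"z":0,"turn":0.08,"fingers":0},{"x":0,"y":0,"z":0,"turn":0.08,"fingers":0},{"x":0,"y":0,"z":0,"turn":0.08,"fingers":0}]'

```text
time: 7.37
tool_pos: [0.5884, 0.0175, 0.214]
ee_rot: [-3.142, 0.0, -0.003]
force: [-0.6, 0.2, -0.1]
finger_gap: 0.0849
finger_force: 0.0
```

```bash
python3 - <<'E'
from h import *
w=cap("wrist")
cv2.imwrite("pics/wc5.png",cv2.resize(w["image"][120:320,220:430],None,fx=2.8,fy=2.8,interpolation=cv2.INTER_CUBIC))
s=arm.read_state(); print(s["tool_pos"],s["ee_rot"],s["force"],s["finger_gap"],s["time"])
E
```

```text
[0.58838879 0.01751554 0.21406397] [-3.14153467e+00  4.44031129e-05 -3.67410029e-03] [-0.15888186 -0.70932008  0.34569647] 0.08566637400488122 7.4167
```

View pics/wc5.png

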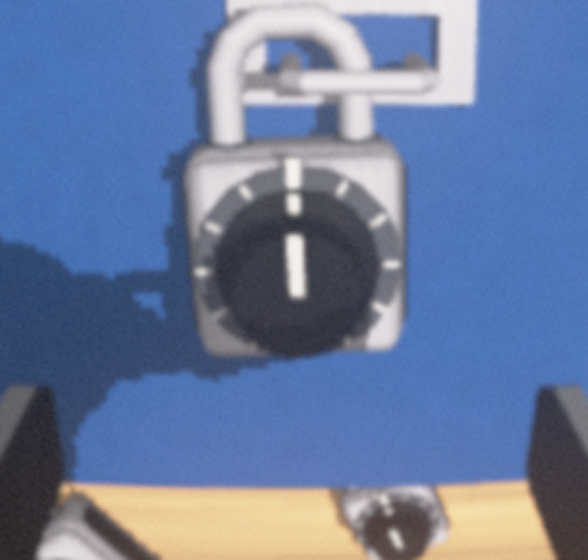

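The dial is clicked in at the mark: pointer at column 295, long mark at (292,170). The lock is square and centred between the fingers (mid columns 296 and 297), so I'll go down and grip the body.

Request:
play_rows --moves '[{"x":0,"y":0,"z":-0.25,"turn":0,"fingers":0},{"x":0,"y":0,"z":-0.5,"turn":0,"fingers":0},{"x":0,"y":0,"z":-0.65,"turn":0,"fingers":0},{"x":0,"y":0,"z":-0.75,"turn":0,"fingers":0},{"x":0,"y":0,"z":-0.78,"turn":0,"fingers":0},{"x":0,"y":0,"z":-0.78,"turn":0,"fingers":0}]' --newtons 60

```text
time: 7.92
tool_pos: [0.5884, 0.0174, 0.1203]
ee_rot: [-3.142, 0.001, -0.002]
force: [-0.3, -0.3, 0.8]
finger_gap: 0.0854
finger_force: 0.0
```

Request:
play_rows --moves '[{"x":0,"y":0,"z":0,"turn":0,"fingers":120},{"x":0,"y":0,"z":0,"turn":0,"fingers":120},{"x":0,"y":0,"z":0,"turn":0,"fingers":120},{"x":0,"y":0,"z":0,"turn":0,"fingers":120},{"x":0,"y":0,"z":0,"turn":0,"fingers":120},{"x":0,"y":0,"z":0,"turn":0,"fingers":120}]'

```text
time: 8.42
tool_pos: [0.5891, 0.0173, 0.1223]
ee_rot: [3.141, -0.003, -0.002]
force: [-2.2, -0.8, 6.5]
finger_gap: 0.057
finger_force: 64.4
```

Request:
play_rows --moves '[{"x":0,"y":0,"z":0.04,"turn":0,"fingers":120},{"x":-0.03,"y":0,"z":0.04,"turn":0,"fingers":120},{"x":-0.06,"y":0,"z":0.04,"turn":0,"fingers":120},{"x":-0.09,"y":0,"z":0.04,"turn":0,"fingers":120},{"x":-0.12,"y":0,"z":0.04,"turn":0,"fingers":120},{"x":-0.15,"y":0,"z":0.04,"turn":0,"fingers":120},{"x":-0.18,"y":0,"z":0.04,"turn":0,"fingers":120},{"x":-0.2,"y":0,"z":0.04,"turn":0,"fingers":120},{"x":-0.2,"y":0,"z":0.04,"turn":0,"fingers":120}]'

```text
time: 9.17
tool_pos: [0.5639, 0.0175, 0.1252]
ee_rot: [-3.141, 0.001, -0.001]
force: [0.4, -0.5, -4.8]
finger_gap: 0.0566
finger_force: 65.0
```

Request:
play_rows --moves '[{"x":-0.02,"y":0,"z":0,"turn":0,"fingers":120},{"x":-0.04,"y":0,"z":0,"turn":0,"fingers":120},{"x":-0.06,"y":0,"z":0,"turn":0,"fingers":120},{"x":-0.06,"y":0,"z":0,"turn":0,"fingers":120}]'

```text
time: 9.5
tool_pos: [0.5583, 0.0174, 0.1258]
ee_rot: [3.142, -0.004, -0.001]
force: [14.0, -0.5, -9.3]
finger_gap: 0.0569
finger_force: 65.2
```

Request:
play_rows --moves '[{"x":0,"y":0,"z":0,"turn":0,"fingers":120},{"x":0,"y":0,"z":0,"turn":0,"fingers":120},{"x":0.02,"y":0,"z":0.02,"turn":0,"fingers":120},{"x":0.07,"y":0,"z":0.02,"turn":0,"fingers":120},{"x":0.14,"y":0,"z":0.02,"turn":0,"fingers":120},{"x":0.2,"y":0,"z":0.02,"turn":0,"fingers":120},{"x":0.26,"y":0,"z":0.02,"turn":0,"fingers":120},{"x":0.31,"y":0,"z":0.02,"turn":0,"fingers":120},{"x":0.33,"y":0,"z":0.02,"turn":0,"fingers":120},{"x":0.33,"y":0,"z":0.02,"turn":0,"fingers":120}]'

```text
time: 10.33
tool_pos: [0.5971, 0.0174, 0.1274]
ee_rot: [-3.142, 0.0, -0.001]
force: [0.0, 0.7, -6.1]
finger_gap: 0.057
finger_force: 65.7
```

```bash
python3 - <<'E'
from h import *
w=cap("wrist")
cv2.imwrite("pics/wc6.png",cv2.resize(w["image"][80:320,200:450],None,fx=2.4,fy=2.4,interpolation=cv2.INTER_CUBIC))
s=arm.read_state(); print(s["tool_pos"],s["ee_rot"],s["force"],s["finger_gap"],s["time"])
E
```

```text
[0.59674828 0.0174373  0.12738609] [-3.14158940e+00  5.64405783e-04 -1.32473649e-03] [-0.47920331  0.37381819 -6.68653124] 0.056901716632377745 10.3833
```

View pics/wc6.png

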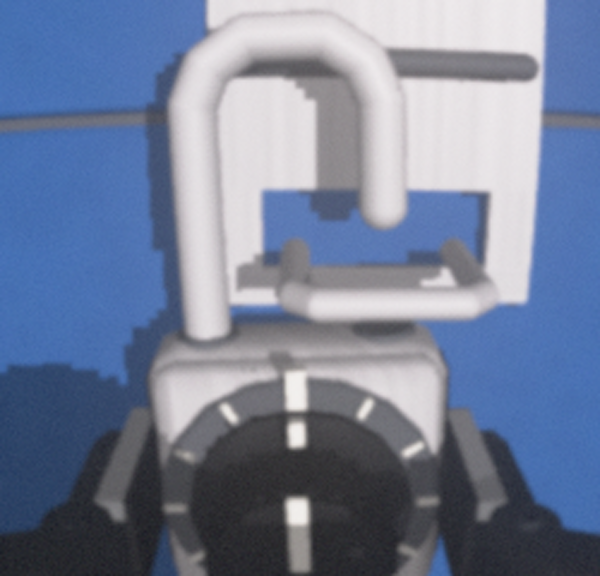

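The shackle is open. The toe at (385,220) is clear of the staple, whose top bar at row 300 sits in the gap before the body. I'll lift straight up.

Request:
play_rows --moves '[{"x":0,"y":0,"z":0.08,"turn":0,"fingers":120},{"x":0,"y":0,"z":0.16,"turn":0,"fingers":120},{"x":0,"y":0,"z":0.26,"turn":0,"fingers":120},{"x":0,"y":0,"z":0.4,"turn":0,"fingers":120},{"x":0,"y":0,"z":0.55,"turn":0,"fingers":120},{"x":0,"y":0,"z":0.7,"turn":0,"fingers":120},{"x":0,"y":0,"z":0.85,"turn":0,"fingers":120},{"x":0,"y":0,"z":0.95,"turn":0,"fingers":120},{"x":0,"y":0,"z":1,"turn":0,"fingers":120},{"x":0,"y":0,"z":1,"turn":0,"fingers":120}]'

```text
time: 11.22
tool_pos: [0.5971, 0.0174, 0.2495]
ee_rot: [3.142, -0.003, -0.001]
force: [0.9, -0.3, -6.1]
finger_gap: 0.0566
finger_force: 65.8
```

Request:
play_rows --moves '[{"x":0,"y":0,"z":0,"turn":0,"fingers":120},{"x":0,"y":0,"z":0,"turn":0,"fingers":120},{"x":0,"y":0,"z":0,"turn":0,"fingers":120},{"x":0,"y":0,"z":0,"turn":0,"fingers":120},{"x":0,"y":0,"z":0,"turn":0,"fingers":120}]'

```text
time: 11.63
tool_pos: [0.5967, 0.0174, 0.2471]
ee_rot: [-3.142, 0.001, -0.001]
force: [0.3, -0.1, -6.2]
finger_gap: 0.0566
finger_force: 65.8
```

```bash
python3 - <<'E'
from h import *
w=cap("wrist");t=cap("top")
print([(d["location"],d["score"]) for d in arm.spot_in(w,"lock")])
print([(d["location"],d["score"]) for k in("sleeve","cover","wrench") for d in arm.spot_in(t,k)[:1]])
s=arm.read_state(); print(s["tool_pos"],s["ee_rot"],s["force"],s["finger_gap"],s["finger_force"],s["time"])
E
```

```text
[([264.3, 315.6], 0.95), ([321.6, 250.6], 0.65)]
[([269.1, 180.3], 0.88), ([455.4, 203.2], 0.41)]
[0.596794   0.01740842 0.24763549] [-3.14158235e+00  7.77037847e-05 -1.36553615e-03] [-0.28308355  0.61843669 -5.87345948] 0.05681702160042201 65.82351922988892 11.9333
```

The lock is held, with its weight on the wrist and the shackle clear of the staple, so I'm handing in.

```bash
python3 -c "
from bench import arm
print(arm.hand_in())"
```

```text
the job is handed in; nothing more can be done
None
```

I handed the job in at about 12 s: I turned the dial three clicks to the long mark, pulled the shackle open, unhooked the lock and held it level about 125 mm above the chest; the verdict was not shown, and my last check did not confirm the wrench (not detected) or the cover (only a weak detection).

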